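Feel the test jig's catch, free it and hold the cover open

TASK

Open the test jig's clear cover for me so that I can lift the sounder out with both hands: first, before touching the bolt, tug the cover lightly upward by its black bow handle to feel whether the bolt has caught it, and do not force it. If it is caught, draw the red-knobbed bolt right back; then raise the cover by the bow handle to about 60 degrees and finish while still gripping the handle and holding the cover there, because it falls shut if let go. Leave the sounder in its nest and the drill, screwdriver and parts box where they are.

Things in the scene. Friction and masses are not known exactly. Their poses are not given: they have to be found in the camera images.
- jig: The test jig, fixed on the bench: a flat dark-grey box 300 mm wide (y) and 65 mm high with an aluminium-framed clear cover on top. Origin at bench height; x points from its front to its hinge at the rear, y left, z up. The box reaches 158 mm to the front of the origin and 140 mm to the rear. The front 65 mm of its top is not under the cover and carries the bolt.
- hinge (a point): Middle of the cover's hinge axis, on the jig at x = +118 mm, z = 65 mm of its frame; the axis is parallel to the jig's y. The cover's front edge swings up about it.
- cover: Cover: aluminium frame 208 by 290 by 24 mm with clear window, about 0.7 kg. Origin on the hinge axis, mid-width; shut, its axes are parallel to the jig's and its top is 89 mm above the bench. Opening angle = tilt of its z axis (0 shut, stop at 80 degrees). Its weight pulls it shut from every angle, 3 to 5 N at the handle. Caught, it rises some 3.5 mm at the handle and stops hard; risen 12 mm it is free.
- bow (a point): Black bow handle on the cover's front edge: a round bar 12 mm thick, 110 mm long, parallel to the jig's y, on two posts 104 mm apart. Origin at the middle of the bar; with the cover shut 129 mm above the bench and 40 mm above the cover. In the cover's frame it lies 193 mm in front of (-x) and 64 mm above the hinge axis. The bar can turn between the fingers.
- bolt: Sliding bolt on the jig's front with an upright round red knob 14 mm thick, free to grasp from 88 to 118 mm above the bench; origin in the knob at 102 mm. It slides along the jig's x and releases to the front (-x), at y = -105 mm: x = -117 mm fully shot, -135 mm right back at its stop. It starts 1 to 12 mm back, and friction of 3 N keeps it where it is left.
- notch (a point): Where the bolt's tongue enters the notch under the cover's front bar, fixed on the jig at x = -93, y = -105, z = 77 mm. Inside, hidden from above, is a strike plate whose depth differs from jig to jig, so the knob's position does not tell whether the tongue has caught; about 15 N of lift at the handle with the front risen under 6 mm proves it has. Drawn right back, the bolt never catches.
- sounder: A black round sounder 84 mm in diameter and 22 mm high, loose in the nest inside the jig under the cover. Origin at the centre of its underside. To be left there.
- drill: A dark-green cordless drill lying on its side to the left of the jig, about 240 by 205 by 62 mm; bystander.
- driver: A screwdriver with a red handle, 200 mm long, 26 mm thick, lying to the right of the jig; bystander.
- parts_box: A small clear open parts box 130 by 90 by 36 mm to the right of the jig; bystander.

How it is judged:
By the outcome, as a careful person would: the job done as asked, in the order asked, and still so for the second after the job is handed in, while the arm keeps its last pose, push and grip.
It also fails if it takes over 61 s, if anything falls off the work surface, if the arm or the gripper's body presses on something with over 40 N, if the wrist force passes 120 N, or if a joint passes its speed limit or range.

ROBOT

A 7-joint arm with a two-finger parallel gripper is mounted at the origin on the work surface. World frame = base frame: x ahead of the robot, y to its left, z up, the work surface at z = 0. Lengths are in mm, angles in rad, forces in N, time in s.
With the tool pointing down it reaches from about 400 to 875 mm from the base axis. Payload 4.4 kg.
Tool frame: the origin (TCP) lies at the very end of the fingers, on their centre line; the grasp point (between the pads) lies 19 mm behind it; z points along the fingers, y is the direction in which the jaws open and shut (so a half turn about z gives the same grasp; the last joint's range is limited). The gripper opens to 85 mm and grips with 20 to 120 N. Pads are 22 mm wide; open, the fingers measure 114 mm over their backs; the gripper's body (76 mm by 85 mm) begins 54 mm behind the grasp point. The pads swing forward as they close: fully open they stand 13 mm farther back than shut.
Start: joints at [1.126, 0.628, 0.038, 1.517, -0.027, 0.996, -0.02], TCP at [240.402, -603.924, 231.313] pointing down, gripper open.
Joint ranges: [-3.06, 3.06], [-0.37, 2.12], [-1.25, 1.32], [0.18, 2.47], [-1.1, 4.24], [0.23, 1.98], [-2.94, 2.94]. Speed limits (rad/s): [2.57, 2.57, 3.14, 3.14, 3.14, 3.14, 3.14].

INTERFACE

Orientations are given as [roll, pitch, yaw] about the fixed x, y, z axes, in that order (R = Rz(yaw) Ry(pitch) Rx(roll)).
In Python, from cell import ctrl gives the robot as it stands.
- The arm moves only by the shell command python3 -m crank 'ROWS' [OPENING]. ROWS is JSON, a list that holds one entry, the list of rows, each a list of 6 numbers: the shift along the tool's x, y, z in units of 30 mm (1.0 is 30 mm), then the turn, a rotation vector about the tool's x, y, z in units of 6 degrees (1.0 is 6 degrees). In form: [[[tx, ty, tz, rx, ry, rz], ...]]. A call has 1 to 12 rows; each row shifts and turns the pose as measured when the row begins, along the tool's axes as they then stand; what a row does not reach is not made up. A row lasts 1/12 s, in which the tool goes at most 41.7 mm and 7.16 degrees, less where a joint would pass 70% of its speed; a pose out of reach is approached as far as the arm can. A call is refused whole if a number of a shift passes 1 or a number of a turn 1, either way. A call with a gripper value outside its range is refused whole. OPENING is the gripper command: -1 is fully open, 1 is shut, values between are in proportion, set as the call begins (- or left out, the last holds). The fingers move at their own pace and stop on an object; the grip force is fixed at half the most. Time passes only in rows, so rows that do not move let the fingers close. It gives the time, the measured TCP pose, the force and the opening at its end, in the units of the state.
- ctrl.read_state(): the state, without advancing time (a new reading comes with each control period).
- ctrl.get_image(name): name is "side" or "top"; returns a dict with "color" (400x640x3 uint8, red, green, blue), "depth" (400x640 float32, mm along the optical axis (not along the pixel's ray), 0 where there is no reading), "camera_matrix" (3x3 intrinsics, pixels), "R" (3x3) and "t" (3): a world point X has camera coordinates R X + t. Camera axes: x right, y down, z forward; pixel columns grow to the right and rows downward; lengths in mm; the calibration is good to about 2 mm. A picture is of the moment at which its call begins.
- ctrl.finish_job(): hands the job in, once; it reports no verdict.
Trained networks look in a picture, given as the dict that the camera call returned (one of the last four; its "shot" number tells which), for a name from the list of things; names that differ only in an ending like _2 or _b are one class to them, and where a whole thing is asked for, a point or a joint stands for the part that bears it (a point fixed in the world has none). Each returns a list of dicts, best first, with "conf" (0 to 1); they miss things now and then, are a little off and sometimes report something else, mostly with a low value. They report only what shows in the picture. A call takes as long as a camera call.
- ctrl.search_frame(query, picture): "extent" ([centre column, centre row, width, height] in pixels, round what is visible of it).
The state is a dict: "clock": time; "qpos": joint angles; "qd": joint speeds; "tau": joint torques, N m; "eef_pos": TCP position; "tool_rot": TCP orientation; "force": force on the tool from outside, world axes, zero at the start; "torque": the same for the moment, N m; "width": finger opening in mm.
Only numpy, scipy, OpenCV 4.12 (cv2) and the standard library are available. Lean on these libraries where they do the work, as an engineer would, in place of code of your own. Each camera call takes 0.05 s, during which the arm holds its last target. There are 200 camera calls.

## Working session

There is one attempt and no reset: what is moved stays moved. The work goes in short steps, Python scripts to look and compute and a shell command to move; the robot and the scene stay as the last step left them, time stands still between calls to the robot, and variables do not carry over. Pictures are saved under pics/ and viewed, about 8 in all and at most 12, crops included, and the job is handed in when it is done.

```bash
ls; mkdir -p pics
cat > h.py <<'E'
import numpy as np,cv2
from cell import ctrl
from scipy.spatial.transform import Rotation as Ro
def px2w(p,u,v,d=None):
    K,R,t=[np.array(p[k],float) for k in("camera_matrix","R","t")]
    if d is None: d=p["depth"][int(round(v)),int(round(u))]
    return R.T@(np.linalg.inv(K)@[u,v,1]*d-t)
def ray(p,u,v):
    K,R,t=[np.array(p[k],float) for k in("camera_matrix","R","t")]
    r=R.T@np.linalg.inv(K)@[u,v,1]; return -R.T@t,r/np.linalg.norm(r)
def onz(p,u,v,z):
    c,r=ray(p,u,v); return c+r*(z-c[2])/r[2]
def proj(p,X):
    K,R,t=[np.array(p[k],float) for k in("camera_matrix","R","t")]
    q=K@(R@np.array(X,float)+t); return q[:2]/q[2]
def tri(a,b):
    (c1,r1),(c2,r2)=a,b
    s=np.linalg.lstsq(np.c_[r1,-r2],c2-c1,rcond=None)[0]
    p,q=c1+s[0]*r1,c2+s[1]*r2; return (p+q)/2,np.linalg.norm(p-q)
def save(p,n,crop=None):
    im=p["color"][:,:,::-1]
    if crop: 
        x,y,w,h,k=crop; im=cv2.resize(im[y:y+h,x:x+w],None,fx=k,fy=k,interpolation=cv2.INTER_CUBIC)
    cv2.imwrite("pics/"+n,im)
E
python3 - <<'E'
from h import *
np.set_printoptions(precision=1,suppress=True)
P={n:ctrl.get_image(n) for n in("top","side")}
for n,p in P.items():
    save(p,n+"1.png"); print(n,"cam",ray(p,320,200))
    for q in("jig","cover","bow","bolt","sounder","drill","driver","parts_box"):
        for d in ctrl.search_frame(q,p)[:2]:
            e=d["extent"]; print(n,q,round(d["conf"],2),np.array(e),px2w(p,e[0],e[1]))
D={q:[ctrl.search_frame(q,P[n]) for n in P] for q in("bow","bolt")}
for q,(a,b) in D.items():
    if a and b: print(q,tri(ray(P["top"],*a[0]["extent"][:2]),ray(P["side"],*b[0]["extent"][:2])))
s=ctrl.read_state();print(s)
E
```

```text
pics
top cam (array([ 498.4,  -11. , 1258. ]), array([ 0.1,  0. , -1. ]))
top jig 0.62 [327.1 209.2 152.1 151.3] [616.6 -15.5  87.1]
top cover 0.88 [323.  202.1 138.6 117.2] [634.   -6.4  82.9]
top cover 0.42 [453.3 175.7  38.6  57.5] [ 696.3 -327.3   32.8]
top bow 0.8 [323.6 199.1 136.9 113. ] [641.6  -8.   78.6]
top bolt 0.68 [382.3 244.9   9.8  20.2] [ 530.5 -141.5   80.4]
top drill 0.68 [204.3 208.3  86.8 110.3] [635.4 292.    4.4]
top driver 0.55 [409.2 187.9  19.3  77. ] [ 670.  -219.2   26.3]
top driver 0.25 [381.3 243.5   5.   16.8] [ 532.6 -135.2  118.6]
top parts_box 0.59 [453.5 174.7  42.3  60.3] [ 702.9 -334.4    7.6]
side cam (array([486.7, 735.3, 784.6]), array([ 0.1, -0.7, -0.7]))
side jig 0.61 [318.2 220.8 137.2 113.8] [608.3  41.8  86.5]
side cover 0.83 [309.6 211.3  96.2  89.3] [635.   10.6  82.6]
side bow 0.67 [310.9 211.5  97.7  91.7] [631.2  13.9  85.7]
side bolt 0.69 [360.6 172.8  15.4  17.7] [ 531.7 -134.4  103.3]
side drill 0.68 [284.2 332.9 116.8 107.5] [629.7 289.9   5.6]
side parts_box 0.97 [312.7 148.2  49.8  29.2] [ 694.5 -325.9   24.5]
bow (array([639.5,  -8.2,  64.4]), np.float64(7.655259789431065))
bolt (array([ 531. , -139.4,   99.4]), np.float64(2.0085591559104405))
{'clock': 1.1, 'qpos': array([ 1.1,  0.6,  0. ,  1.5, -0. ,  1. , -0. ]), 'qd': array([ 0., -0., -0.,  0.,  0.,  0., -0.]), 'tau': array([  0. , -56.3,   1.2, -19.4,   0. ,   0. ,  -0. ]), 'eef_pos': array([ 240.4, -603.9,  231.3]), 'tool_rot': array([-3.1, -0. ,  0.4]), 'force': array([ 0.5, -0.1, -0.1]), 'torque': array([-0.,  0., -0.]), 'width': 85.10472883907278}
```

View crops.

Run:
```python
import cv2,numpy as np
a=cv2.imread("pics/top1.png")[120:300,230:430];b=cv2.imread("pics/side1.png")[130:310,220:420]
cv2.imwrite("pics/c1.png",np.hstack([cv2.resize(x,(400*1,360),interpolation=cv2.INTER_CUBIC) for x in(a,b)]))
```

```text
(no output)
```

View pics/c1.png

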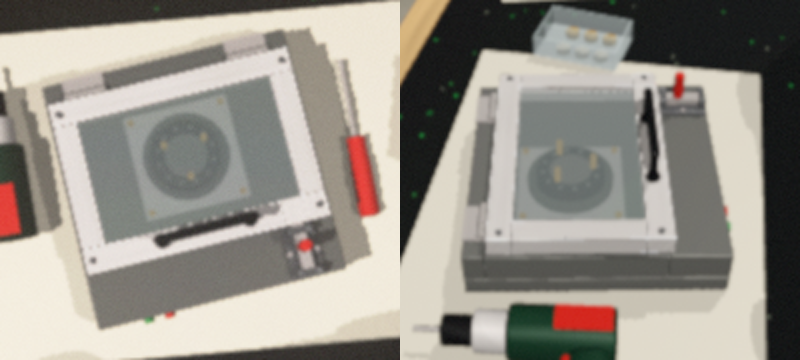

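```bash
cat > fit.py <<'E'
from h import *
np.set_printoptions(precision=1,suppress=True)
def cloud(p):
    K,R,t=[np.array(p[k],float) for k in("camera_matrix","R","t")]
    v,u=np.mgrid[:400,:640]; d=p["depth"]
    X=(np.stack([u,v,np.ones_like(u)],-1)@np.linalg.inv(K).T*d[...,None]-t)@R
    X[d==0]=-9999
    return X
if __name__=="__main__":
  masks={}
  for n in("top","side"):
    p=ctrl.get_image(n); X=cloud(p); c=p["color"].astype(int)
    box=(abs(X[...,0]-630)<210)&(abs(X[...,1]+10)<190)
    m=box&(abs(X[...,2]-89)<7)&(c.min(-1)>150)
    r=cv2.minAreaRect(X[m][:,:2].astype(np.float32)); print(n,"cover",r,m.sum(),np.median(X[m][:,2]))
    roi=(np.hypot(X[...,0]-543,X[...,1]+30)<95)
    m=box&(c.max(-1)<60)&(X[...,2]>103)&(X[...,2]<150)
    q=X[m]; print("bow pts",len(q),q.mean(0),np.percentile(q[:,2],[50,90,98]))
    (rc,rs,ra)=cv2.minAreaRect(q[:,:2].astype(np.float32));print(rc,rs,ra)
    k=box&(c[...,0]>140)&(c[...,1]<90)&(X[...,2]>60)&(np.hypot(X[...,0]-531,X[...,1]+138)<40)
    q=X[k]; print("knob",len(q),q.mean(0),q.min(0),q.max(0)); vv,uu=np.nonzero(k);print(uu.min(),uu.max(),vv.min(),vv.max())
    vv,uu=np.nonzero(m); print("bow px",uu.min(),uu.max(),vv.min(),vv.max())
    masks[n]=p,m
E
python3 fit.py
```

```text
top cover ((615.2350463867188, -13.375518798828125), (258.4936828613281, 290.8160400390625), 12.348367691040039) 4706 89.16961270927199
bow pts 121 [558.1 -30.5 135.3] [135.3 138.3 140.1]
(556.690673828125, -27.414119720458984) (7.450113773345947, 110.09858703613281) 12.510575294494629
knob 27 [ 536.  -138.4  112.8] [ 531.5 -151.1   72.2] [ 542.  -131.4  122.7]
379 386 240 244
bow px 309 357 227 241
side cover ((610.8998413085938, -14.626983642578125), (265.8741455078125, 296.5636901855469), 12.424424171447754) 3310 91.8655675685011
bow pts 124 [555.6  -8.8 134.2] [137.  139.3 140.4]
(558.4338989257812, -19.373275756835938) (8.405226707458496, 111.01229095458984) 12.69105339050293
knob 40 [ 535.6 -132.1  104.4] [ 530.2 -137.    87.9] [ 540.9 -128.7  120.5]
357 361 167 178
bow px 342 348 175 216
```

```bash
cat > go.py <<'E'
import sys
from h import *
np.set_printoptions(precision=2,suppress=True)
s=ctrl.read_state(); R=Ro.from_euler("xyz",s["tool_rot"])
print("t",s["clock"],"pos",s["eef_pos"],"rpy",np.degrees(s["tool_rot"]),"F",s["force"],"w",s["width"],"q",s["qpos"])
a=list(map(float,sys.argv[1:]))
if len(a)>=3: print("shift units",R.inv().apply(np.array(a[:3])-s["eef_pos"])/30)
if len(a)==6: print("turn units",np.degrees((R.inv()*Ro.from_euler("xyz",np.radians(a[3:]))).as_rotvec())/6)
E
python3 -m crank '[[[0,0,0,0,0,-1],[0,0,0,0,0,-1],[0,0,0,0,0,-1],[0,0,0,0,0,-1],[0,0,0,0,0,-1],[0,0,0,0,0,-1],[0,0,0,0,0,-1],[0,0,0,0,0,-1],[0,0,0,0,0,-1],[0,0,0,0,0,-1],[0,0,0,0,0,-1],[0,0,0,0,0,-1]]]' -1
python3 go.py 557 -23 230 180 0 102.45
```

```text
clock: 2.2
eef_pos: [240.0, -604.2, 231.5]
tool_rot: [-3.14, 0.001, 1.695]
force: [0.6, -0.0, 0.5]
width: 85.6
t 2.2 pos [ 239.96 -604.2   231.49] rpy [-179.9     0.06   97.1 ] F [ 0.59 -0.01  0.54] w 85.57668312786926 q [ 1.33  0.64 -0.32  1.51  0.22  1.02  1.08]
shift units [17.92 12.88  0.01]
turn units [-0.02  0.01 -0.89]
```

```bash
python3 -m crank '[[[0,0,0,0,0,-0.9],[0.94,0.68,0,0,0,0],[0.94,0.68,0,0,0,0],[0.94,0.68,0,0,0,0],[0.94,0.68,0,0,0,0],[0.94,0.68,0,0,0,0],[0.94,0.68,0,0,0,0],[0.94,0.68,0,0,0,0],[0.94,0.68,0,0,0,0],[0.94,0.68,0,0,0,0],[0.94,0.68,0,0,0,0],[0.94,0.68,0,0,0,0]]]' 
python3 go.py 557 -23 230 180 0 102.45
```

```text
clock: 3.2
eef_pos: [390.0, -249.5, 228.3]
tool_rot: [-3.139, 0.01, 1.776]
force: [1.2, 0.2, -0.2]
width: 85.4
t 3.2 pos [ 390.02 -249.48  228.34] rpy [-179.82    0.6   101.78] F [ 1.23  0.23 -0.17] w 85.40416892905607 q [ 0.79  0.39 -0.39  2.02  0.22  0.77  0.47]
shift units [ 6.25  6.99 -0.14]
turn units [-0.03  0.1  -0.11]
```

```bash
python3 -m crank '[[[0.78,0.87,0,0,0,0],[0.78,0.87,0,0,0,0],[0.78,0.87,0,0,0,0],[0.78,0.87,0,0,0,0],[0.78,0.87,0,0,0,0],[0.78,0.87,0,0,0,0],[0.78,0.87,0,0,0,0],[0.78,0.87,0,0,0,0],[0,0,0,0,0,0]]]' 0
python3 - <<'E'
from h import *
from fit import cloud
a=[]
for n,c in(("top",(290,170,120,120)),("side",(290,120,120,120))):
    p=ctrl.get_image(n); x,y,w,h=c
    a.append(cv2.resize(p["color"][y:y+h,x:x+w,::-1],(400,400),interpolation=cv2.INTER_CUBIC))
    for q in("bow","bolt"):
        for e in ctrl.search_frame(q,p)[:1]: print(n,q,e)
    print(n,"bow est px",proj(p,[557,-23,129]),"TCP px",proj(p,ctrl.read_state()["eef_pos"]))
cv2.imwrite("pics/c2.png",np.hstack(a))
E
python3 go.py 557 -23 110 180 0 102.45
```

```text
clock: 3.95
eef_pos: [565.5, -3.4, 228.1]
tool_rot: [3.137, 0.01, 1.783]
force: [1.5, 1.2, 0.7]
width: 42.8
top bow {'extent': [325.9, 197.3, 138.4, 114.7], 'conf': 0.62}
top bolt {'extent': [381.1, 246.1, 10.1, 18.2], 'conf': 0.48}
top bow est px [331.2 233.7] TCP px [326.2 229.3]
side bow {'extent': [309.0, 212.3, 91.7, 89.0], 'conf': 0.84}
side bolt {'extent': [361.4, 173.4, 18.9, 15.1], 'conf': 0.54}
side bow est px [345.2 191.8] TCP px [345.5 159.9]
t 4.25 pos [560.69 -13.92 227.52] rpy [-179.86    0.9   101.5 ] F [-0.77 -0.15 -0.2 ] w 42.713143960299924 q [ 0.22  0.53 -0.39  1.77  0.27  0.9  -0.09]
shift units [-0.21 -0.17  3.92]
turn units [-0.03  0.15 -0.16]
```

View pics/c2.png

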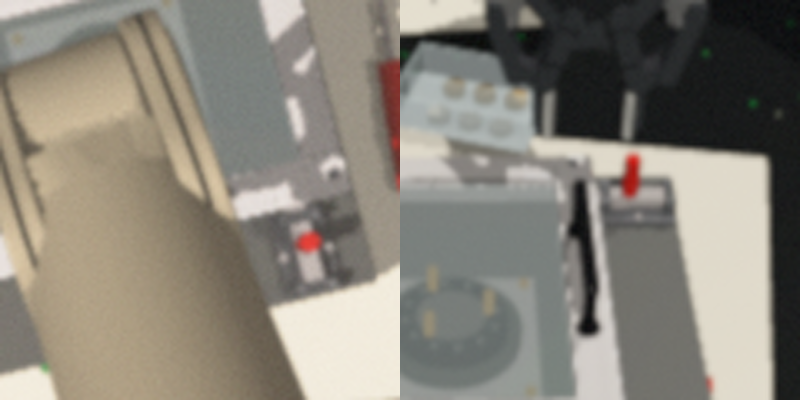

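```bash
python3 -m crank '[[[-0.1,-0.1,0.7,0,0.15,-0.15],[-0.1,-0.07,0.7,0,0,0],[0,0,0.7,0,0,0],[0,0,0.7,0,0,0],[0,0,0,0,0,0],[0,0,0,0,0,0]]]' 0
python3 go.py 557 -23 110 180 0 102.45
```

```text
clock: 4.75
eef_pos: [555.9, -31.0, 143.7]
tool_rot: [3.141, 0.004, 1.774]
force: [0.9, 0.3, 0.3]
width: 43.0
t 4.75 pos [555.89 -30.97 143.7 ] rpy [179.94   0.24 101.65] F [0.93 0.35 0.27] w 42.9616637761543 q [ 0.23  0.63 -0.35  1.86  0.32  0.7  -0.1 ]
shift units [0.26 0.09 1.12]
turn units [ 0.01  0.04 -0.13]
```

```bash
python3 -m crank '[[[0.2,0.08,0.5,0,0,-0.1],[0.05,0,0.5,0,0,0],[0,0,0.1,0,0,0],[0,0,0,0,0,0],[0,0,0,0,0,0]]]' 0
python3 go.py 557 -23 110 180 0 102.45
```

```text
clock: 5.17
eef_pos: [559.6, -26.9, 115.9]
tool_rot: [3.133, 0.008, 1.779]
force: [-0.3, 0.2, 0.3]
width: 42.7
t 5.1667 pos [559.57 -26.94 115.91] rpy [179.53   0.44 101.92] F [-0.3   0.2   0.26] w 42.74586686037283 q [ 0.21  0.67 -0.33  1.88  0.35  0.64 -0.13]
shift units [ 0.15 -0.06  0.2 ]
turn units [ 0.08  0.07 -0.09]
```

```bash
python3 -m crank '[[[0.1,-0.06,0.2,0,0,0],[0,0,0,0,0,0],[0,0,0,0,0,0]]]' 0
python3 -m crank '[[[0,0,0,0,0,0],[0,0,0,0,0,0],[0,0,0,0,0,0]]]' 0.5
python3 -m crank '[[[0,0,0,0,0,0],[0,0,0,0,0,0],[0,0,0,0,0,0],[0,0,0,0,0,0],[0,0,0,0,0,0],[0,0,0,0,0,0]]]' 1
python3 go.py 557 -23 110 180 0 102.45
```

```text
clock: 5.42
eef_pos: [559.0, -24.8, 112.5]
tool_rot: [3.128, 0.009, 1.777]
force: [0.5, 0.0, -0.2]
width: 42.2
clock: 5.67
eef_pos: [559.3, -24.8, 113.4]
tool_rot: [3.127, 0.01, 1.778]
force: [0.8, 0.4, -0.3]
width: 21.4
clock: 6.17
eef_pos: [557.5, -25.2, 113.5]
tool_rot: [3.131, 0.01, 1.778]
force: [-0.2, -0.1, 1.2]
width: 10.0
t 6.1667 pos [557.51 -25.24 113.5 ] rpy [179.4    0.58 101.88] F [-0.24 -0.07  1.17] w 9.98569841414661 q [ 0.2   0.67 -0.32  1.89  0.36  0.63 -0.14]
shift units [ 0.08 -0.    0.12]
turn units [ 0.1   0.1  -0.09]
```

```bash
python3 -m crank '[[[0,0,-0.06,0,0,0],[0,0,-0.06,0,0,0]]]'; python3 -m crank '[[[0,0,-0.06,0,0,0],[0,0,-0.06,0,0,0]]]' 
python3 go.py
```

```text
clock: 6.33
eef_pos: [558.5, -25.0, 116.5]
tool_rot: [3.129, 0.01, 1.779]
force: [2.9, -0.1, -5.3]
width: 9.7
clock: 6.5
eef_pos: [558.8, -24.9, 117.7]
tool_rot: [3.129, 0.008, 1.779]
force: [8.7, -0.1, -26.2]
width: 9.9
t 6.5 pos [558.77 -24.88 117.68] rpy [179.29   0.47 101.93] F [  8.66  -0.15 -26.2 ] w 9.922015982967382 q [ 0.2   0.67 -0.33  1.89  0.35  0.63 -0.13]
```

Caught: 26 N of resistance at about 4 mm of rise. I'll ease the cover back down and release it.

```bash
python3 -m crank '[[[0,0,0.08,0,0,0],[0,0,0.08,0,0,0],[0,0,0,0,0,0]]]'; python3 -m crank '[[[0,0,0,0,0,0],[0,0,0,0,0,0],[0,0,0,0,0,0]]]' 0
python3 go.py 536 -136 103 180 0 102.45
```

```text
clock: 6.75
eef_pos: [557.6, -25.1, 113.9]
tool_rot: [3.132, 0.009, 1.779]
force: [1.9, 0.2, -4.7]
width: 9.2
clock: 7.0
eef_pos: [557.8, -25.1, 115.3]
tool_rot: [3.131, 0.009, 1.778]
force: [-0.2, 0.0, 0.3]
width: 42.3
t 7.0 pos [557.82 -25.13 115.25] rpy [179.41   0.54 101.86] F [-0.17  0.02  0.28] w 42.29993444312307 q [ 0.2   0.67 -0.32  1.89  0.35  0.63 -0.14]
shift units [-3.46 -1.48  0.43]
turn units [ 0.1   0.09 -0.1 ]
```

```bash
python3 -m crank '[[[0,0,-0.7,0,0,0],[0,0,-0.7,0,0,0],[0,0,-0.6,0,0,0],[-0.6,-0.25,0,0,0,0],[-0.7,-0.3,0,0,0,0],[-0.7,-0.3,0,0,0,0],[-0.7,-0.3,0,0,0,0],[-0.6,-0.25,0,0,0,0],[0,0,0,0,0,0],[0,0,0,0,0,0]]]'
python3 - <<'E'
from h import *
a=[]
for n,c in(("top",(320,190,100,100)),("side",(310,110,100,100))):
    p=ctrl.get_image(n); x,y,w,h=c
    a.append(cv2.resize(p["color"][y:y+h,x:x+w,::-1],(400,400),interpolation=cv2.INTER_CUBIC))
    for e in ctrl.search_frame("bolt",p)[:1]: print(n,e)
    print(n,"knob est px",proj(p,[535.5,-135.5,118]),proj(p,[535.5,-135.5,88]),"TCP px",proj(p,ctrl.read_state()["eef_pos"]))
cv2.imwrite("pics/c3.png",np.hstack(a))
E
python3 go.py 535.5 -135.5 95 180 0 102.45
```

```text
clock: 7.83
eef_pos: [535.5, -132.3, 179.8]
tool_rot: [3.131, 0.009, 1.781]
force: [0.5, 1.2, -0.1]
width: 42.5
top {'extent': [321.6, 207.8, 146.8, 145.7], 'conf': 0.17}
top knob est px [381.36301765 242.22515227] [379.95999534 242.68562002] TCP px [382.67338536 241.22620801]
side {'extent': [361.2, 173.6, 18.5, 13.4], 'conf': 0.67}
side knob est px [359.62395529 167.79069032] [358.71224612 176.99826096] TCP px [361.2088271  148.90961987]
t 8.0333 pos [ 535.9  -130.42  179.72] rpy [179.38   0.48 102.22] F [-0.07 -0.22 -0.27] w 42.40798128016058 q [ 0.44  0.57 -0.38  1.86  0.3   0.76  0.1 ]
shift units [-0.14 -0.08  2.82]
turn units [ 0.1   0.08 -0.04]
```

View pics/c3.png

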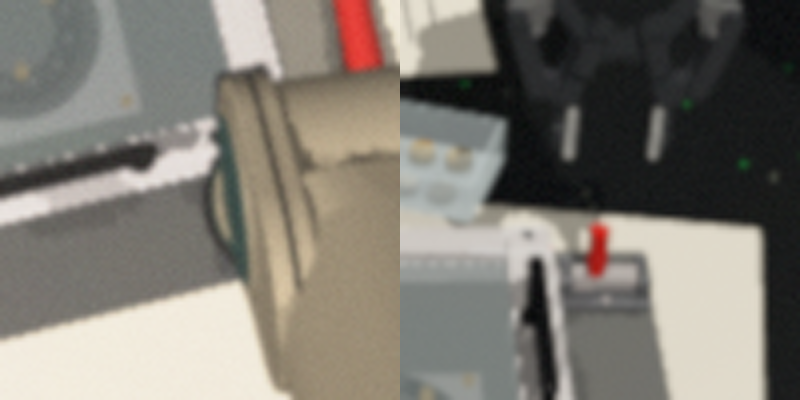

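```bash
python3 -m crank '[[[-0.1,-0.08,0.6,0.1,0.1,0],[0,0,0.6,0,0,0],[0,0,0.6,0,0,0],[0,0,0.4,0,0,0],[0,0,0.2,0,0,0],[0,0,0,0,0,0]]]'
python3 go.py 535.5 -135.5 95 180 0 102.45
```

```text
clock: 8.53
eef_pos: [538.2, -125.7, 106.5]
tool_rot: [3.136, -0.004, 1.796]
force: [-0.7, 0.2, -0.5]
width: 42.8
t 8.5333 pos [ 538.2  -125.66  106.51] rpy [179.67  -0.24 102.89] F [-0.72  0.21 -0.48] w 42.754583325710136 q [ 0.4   0.68 -0.34  1.9   0.36  0.62  0.06]
shift units [-0.3  -0.16  0.38]
turn units [ 0.06 -0.04  0.07]
```

```bash
python3 -m crank '[[[-0.3,-0.16,0,0,0,0],[-0.05,0,0.38,0,0,0],[0,0,0,0,0,0],[0,0,0,0,0,0]]]'
python3 -m crank '[[[0,0,0,0,0,0],[0,0,0,0,0,0],[0,0,0,0,0,0],[0,0,0,0,0,0],[0,0,0,0,0,0],[0,0,0,0,0,0]]]' 1
python3 go.py 535.5 -135.5 95 180 0 102.45
```

```text
clock: 8.87
eef_pos: [537.4, -136.7, 95.7]
tool_rot: [3.133, -0.003, 1.798]
force: [0.1, -0.2, 1.0]
width: 42.6
clock: 9.37
eef_pos: [537.4, -137.2, 96.5]
tool_rot: [3.132, -0.003, 1.797]
force: [0.2, -0.1, -1.7]
width: 11.8
t 9.3667 pos [ 537.36 -137.17   96.5 ] rpy [179.47  -0.16 102.99] F [ 0.17 -0.12 -1.74] w 11.76286230140932 q [ 0.42  0.7  -0.33  1.9   0.37  0.59  0.07]
shift units [ 0.07 -0.05  0.05]
turn units [ 0.09 -0.03  0.09]
```

```bash
python3 -m crank '[[[0,-0.2,0,0,0,0],[0,-0.2,0,0,0,0]]]'; python3 -m crank '[[[0,-0.15,0,0,0,0],[0,-0.1,0,0,0,0]]]'
python3 go.py
```

```text
clock: 9.53
eef_pos: [528.5, -139.1, 96.5]
tool_rot: [3.126, -0.002, 1.799]
force: [2.9, -0.3, -3.7]
width: 11.5
clock: 9.7
eef_pos: [521.4, -140.7, 96.5]
tool_rot: [3.123, -0.002, 1.799]
force: [9.2, 2.2, -9.8]
width: 11.4
t 9.7 pos [ 521.42 -140.67   96.55] rpy [178.95  -0.13 103.08] F [ 9.21  2.23 -9.82] w 11.427314266694752 q [ 0.44  0.68 -0.33  1.95  0.38  0.55  0.08]
```

```bash
python3 -m crank '[[[0,-0.08,0,0,0,0],[0,-0.08,0,0,0,0]]]'; python3 -m crank '[[[0,0,0,0,0,0],[0,0,0,0,0,0]]]'
python3 go.py
```

```text
clock: 9.87
eef_pos: [521.5, -140.7, 96.6]
tool_rot: [3.112, -0.002, 1.8]
force: [10.0, 0.5, -11.5]
width: 11.3
clock: 10.03
eef_pos: [521.6, -140.6, 96.5]
tool_rot: [3.11, -0.002, 1.8]
force: [3.6, 0.0, -3.6]
width: 11.9
t 10.0333 pos [ 521.63 -140.64   96.51] rpy [178.21  -0.12 103.14] F [ 3.64  0.04 -3.59] w 11.854686337476155 q [ 0.44  0.68 -0.33  1.96  0.38  0.53  0.08]
```

```bash
python3 -m crank '[[[0,0,0,0,0,0],[0,0,0,0,0,0],[0,0,0,0,0,0]]]' 0; python3 -m crank '[[[0,0,-0.7,0,0,0],[0,0,-0.7,0,0,0],[0,0,-0.8,0,0,0],[0,0,-0.4,0,0,0],[0,0,0,0,0,0]]]'
python3 go.py 557.5 -24 172 180 0 102.45
```

```text
clock: 10.28
eef_pos: [519.1, -141.2, 96.8]
tool_rot: [3.115, -0.002, 1.8]
force: [0.3, 0.5, 0.4]
width: 42.6
clock: 10.7
eef_pos: [512.4, -142.1, 177.0]
tool_rot: [3.124, -0.004, 1.799]
force: [1.8, 0.1, 0.3]
width: 42.5
t 10.7 pos [ 512.42 -142.11  176.96] rpy [178.99  -0.23 103.08] F [1.81 0.09 0.34] w 42.47033987379124 q [ 0.5   0.55 -0.41  1.91  0.3   0.72  0.15]
shift units [3.49 2.35 0.22]
turn units [ 0.17 -0.04  0.11]
```

```bash
python3 -m crank '[[[0.7,0.47,0,0.17,0,0.1],[0.7,0.47,0,0,0,0],[0.7,0.47,0,0,0,0],[0.7,0.47,0,0,0,0],[0.65,0.45,0,0,0,0],[0,0,0,0,0,0],[0,0,0,0,0,0]]]'
python3 - <<'E'
from h import *
a=[]
for n,c in(("top",(320,190,100,100)),("side",(310,110,100,100))):
    p=ctrl.get_image(n); x,y,w,h=c
    a.append(cv2.resize(p["color"][y:y+h,x:x+w,::-1],(400,400),interpolation=cv2.INTER_CUBIC))
    print(n,"knob est px",proj(p,[520.5,-140,118]),proj(p,[520.5,-140,88]))
cv2.imwrite("pics/c4.png",np.hstack(a))
E
python3 go.py 557.5 -24 111 180 0 102.45
```

```text
clock: 11.28
eef_pos: [555.5, -25.6, 173.9]
tool_rot: [-3.133, -0.001, 1.78]
force: [-0.9, -0.8, 0.3]
width: 42.9
top knob est px [383.63197396 248.86203622] [382.16863816 249.15319007]
side knob est px [365.71180258 167.46526009] [364.6918292  176.66902794]
t 11.3833 pos [555.49 -26.05 174.12] rpy [-179.51   -0.09  101.94] F [0.12 0.08 0.07] w 42.88295720385164 q [ 0.25  0.59 -0.38  1.83  0.3   0.79 -0.08]
shift units [0.05 0.1  2.1 ]
turn units [-0.08 -0.02 -0.08]
```

View pics/c4.png

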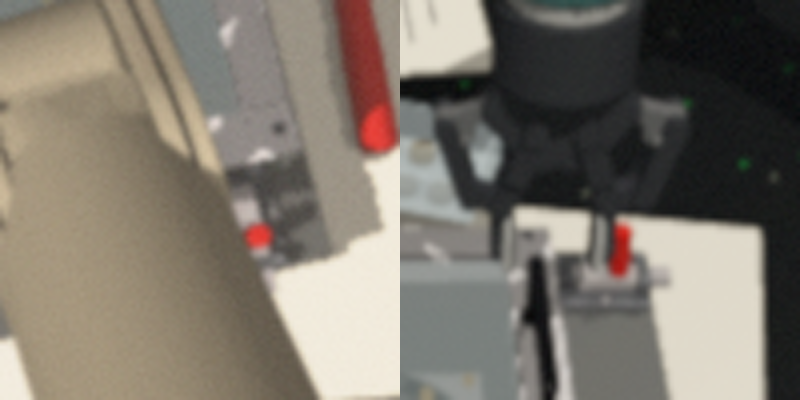

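The knob is in side view at about (365.5, 167) and in top view at about (384.5, 249). That is where I expected it with the bolt right back. Next I grip the bow again.

```bash
python3 -m crank '[[[0.05,0.1,0.6,0,0,-0.1],[0,0,0.6,0,0,0],[0,0,0.4,0,0,0],[0,0,0.2,0,0,0],[0,0,0,0,0,0],[0,0,0,0,0,0]]]'
python3 go.py 557.5 -24 111 180 0 102.45
```

```text
clock: 11.88
eef_pos: [555.4, -32.2, 117.6]
tool_rot: [-3.13, 0.003, 1.78]
force: [0.5, 0.1, 0.4]
width: 42.9
t 11.8833 pos [555.45 -32.25 117.64] rpy [-179.33    0.15  102.01] F [0.47 0.11 0.4 ] w 42.885438406634435 q [ 0.23  0.67 -0.34  1.87  0.35  0.67 -0.12]
shift units [0.26 0.13 0.22]
turn units [-0.11  0.03 -0.07]
```

```bash
python3 -m crank '[[[0.26,0.12,0.22,-0.1,0,0],[0,0,0.05,0,0,0],[0,0,0,0,0,0]]]'
python3 -m crank '[[[0,0,0,0,0,0],[0,0,0,0,0,0],[0,0,0,0,0,0],[0,0,0,0,0,0],[0,0,0,0,0,0],[0,0,0,0,0,0]]]' 1
python3 go.py 557.5 -24 111 180 0 102.45
```

```text
clock: 12.13
eef_pos: [558.0, -26.3, 110.9]
tool_rot: [3.141, 0.005, 1.777]
force: [0.7, 0.6, -0.1]
width: 42.7
clock: 12.63
eef_pos: [557.8, -27.4, 112.6]
tool_rot: [3.141, 0.005, 1.777]
force: [-1.0, -0.6, -1.7]
width: 9.9
t 12.6333 pos [557.84 -27.36 112.56] rpy [179.95   0.3  101.81] F [-0.99 -0.57 -1.67] w 9.929582307690403 q [ 0.21  0.68 -0.33  1.88  0.36  0.64 -0.14]
shift units [0.11 0.01 0.05]
turn units [ 0.01  0.05 -0.11]
```

```bash
python3 -m crank '[[[0,0.1,-0.26,0,0,0],[0,0.13,-0.33,0,0,0],[0,0.13,-0.33,0,0,0],[0,0.16,-0.32,0,0,0]]]'
cat > arc.py <<'E'
from h import *
np.set_printoptions(precision=2,suppress=True)
s=ctrl.read_state(); R=Ro.from_euler("xyz",s["tool_rot"])
G=s["eef_pos"]-19*R.as_matrix()[:,2]
b=np.array([557.5,-25.5,130]); ex=np.array([np.cos(.217),np.sin(.217),0]); ey=np.array([-ex[1],ex[0],0])
H=b+193*ex-[0,0,64]
d=G-H; x,z=d@ex,d[2]; th=161.65-np.degrees(np.arctan2(z,x))
print("t",s["clock"],"theta",th,"r",np.hypot(x,z),"lat",d@ey,"F",s["force"],"w",s["width"],"rpy",np.degrees(s["tool_rot"]))
for T in range(int(th//6+1)*6,67,6):
    f=np.radians(161.65-T); P=H+203.3*(np.cos(f)*ex+np.array([0,0,np.sin(f)]))
    print(T,R.inv().apply(P-G)/30); G=P
E
python3 arc.py
```

```text
clock: 12.97
eef_pos: [572.9, -23.9, 148.9]
tool_rot: [-3.139, 0.004, 1.778]
force: [1.4, -0.2, -5.3]
width: 9.8
t 12.9667 theta 11.504640751667608 r 204.69022876961137 lat -1.724202497442013 F [ 1.44 -0.22 -5.34] w 9.774983855692039 rpy [-179.85    0.21  101.88]
12 [ 0.06  0.07 -0.03]
18 [ 0.    0.39 -0.59]
24 [ 0.    0.45 -0.55]
30 [ 0.   0.5 -0.5]
36 [ 0.    0.55 -0.44]
42 [ 0.    0.6  -0.38]
48 [ 0.    0.63 -0.32]
54 [ 0.01  0.66 -0.25]
60 [ 0.01  0.69 -0.18]
66 [ 0.01  0.7  -0.11]
```

Free (5 N at 11° of opening). I'll keep going along the arc.

```bash
python3 -m crank '[[[0.06,0.22,-0.29,0,0,0],[0,0.2,-0.3,0,0,0],[0,0.23,-0.28,0,0,0],[0,0.23,-0.28,0,0,0],[0,0.25,-0.25,0,0,0],[0,0.25,-0.25,0,0,0]]]'; python3 arc.py
```

```text
clock: 13.47
eef_pos: [609.6, -15.9, 198.8]
tool_rot: [-3.124, 0.004, 1.778]
force: [3.6, -0.0, -8.5]
width: 10.2
t 13.4667 theta 29.0193014650157 r 206.3326373511147 lat -1.7448335396749295 F [ 3.63 -0.   -8.48] w 10.173484670286683 rpy [-178.98    0.23  101.87]
30 [ 0.06  0.15 -0.01]
36 [ 0.    0.55 -0.45]
42 [ 0.    0.59 -0.39]
48 [ 0.    0.63 -0.33]
54 [ 0.01  0.66 -0.26]
60 [ 0.01  0.68 -0.19]
66 [ 0.01  0.7  -0.12]
```

```bash
python3 -m crank '[[[0,0.33,-0.23,0,0,0],[0,0.3,-0.21,0,0,0],[0,0.3,-0.2,0,0,0],[0,0.3,-0.19,0,0,0],[0,0.32,-0.17,0,0,0],[0,0.32,-0.16,0,0,0]]]'; python3 arc.py
```

```text
clock: 13.97
eef_pos: [652.5, -6.4, 231.9]
tool_rot: [-3.087, 0.002, 1.779]
force: [-6.2, -0.6, 4.3]
width: 9.6
t 13.9667 theta 44.44775444282081 r 207.91618946276807 lat -1.7271182339306672 F [-6.22 -0.55  4.33] w 9.599324038644726 rpy [-176.87    0.13  101.91]
48 [ 0.06  0.45 -0.07]
54 [ 0.01  0.65 -0.29]
60 [ 0.01  0.68 -0.22]
66 [ 0.01  0.69 -0.14]
```

```bash
python3 -m crank '[[[0,0.32,-0.12,0,0,0],[0,0.32,-0.12,0,0,0],[0,0.33,-0.12,0,0,0],[0,0.33,-0.11,0,0,0]]]'; python3 arc.py
```

```text
clock: 14.3
eef_pos: [683.0, 0.4, 246.2]
tool_rot: [-3.063, 0.002, 1.779]
force: [-7.5, -1.5, 7.5]
width: 9.4
t 14.3 theta 53.99043597835022 r 208.98311907473445 lat -1.730015870944057 F [-7.53 -1.5   7.52] w 9.405730144055976 rpy [-175.5     0.09  101.93]
54 [0.06 0.07 0.17]
60 [ 0.01  0.67 -0.23]
66 [ 0.01  0.69 -0.16]
```

```bash
python3 -m crank '[[[0,0.28,-0.09,0,0,0],[0,0.26,-0.08,0,0,0],[0,0,0,0,0,0]]]'; python3 arc.py
cat > ang.py <<'E'
from fit import *
a=[]
for n in("top","side"):
    p=ctrl.get_image(n); X=cloud(p); c=p["color"].astype(int); a.append(p["color"][90:290,210:410,::-1])
    ex=np.array([np.cos(.217),np.sin(.217)]); ey=np.array([-ex[1],ex[0]]); H=np.array([745.9,16.3])
    L=np.stack([(X[...,:2]-H)@ex,(X[...,:2]-H)@ey,X[...,2]-66],-1)
    m=(abs(L[...,1])<143)&(abs(L[...,1])>110)&(L[...,2]>40)&(L[...,2]<225)&(L[...,0]>-150)&(L[...,0]<40)&(c.min(-1)>100)
    q=L[m]
    for sgn in(1,-1):
        w=q[q[:,1]*sgn>0]
        if len(w)>30:
            l=cv2.fitLine(w[:,[0,2]].astype(np.float32),cv2.DIST_HUBER,0,.01,.01).ravel()
            print(n,sgn,len(w),"angle",np.degrees(np.arctan2(abs(l[1]),-l[0]*np.sign(l[1]))))
cv2.imwrite("pics/"+__import__("sys").argv[1],cv2.resize(np.hstack(a),(800,400),interpolation=cv2.INTER_CUBIC))
E
python3 ang.py c5.png
```

```text
clock: 14.55
eef_pos: [696.0, 3.3, 250.5]
tool_rot: [-3.051, 0.001, 1.78]
force: [-2.3, -0.3, -3.8]
width: 9.5
t 14.55 theta 57.8911835379172 r 209.4041520887639 lat -1.6972599394894012 F [-2.27 -0.32 -3.83] w 9.539101654334774 rpy [-174.83    0.05  101.97]
60 [0.06 0.3  0.12]
66 [ 0.01  0.69 -0.17]
top 1 621 angle 56.424053
top -1 368 angle 56.817986
side 1 538 angle 56.630905
side -1 186 angle 51.783543
```

View pics/c5.png

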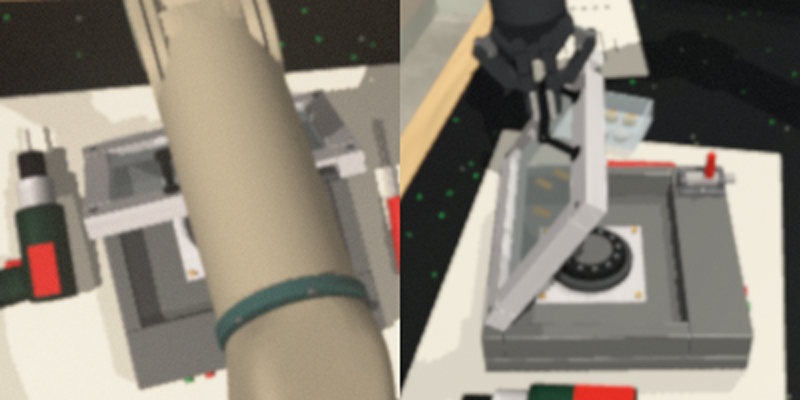

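The cover stands at about 56.6°: the side view shows the bow between the fingers and the sounder in its nest. I need 3.5° more.

```bash
python3 -m crank '[[[0,0.22,-0.05,0,0,0],[0,0.2,-0.04,0,0,0],[0,0,0,0,0,0],[0,0,0,0,0,0]]]'; python3 arc.py; python3 ang.py c6.png
```

```text
clock: 14.98
eef_pos: [705.0, 5.3, 253.0]
tool_rot: [-3.046, 0.0, 1.78]
force: [-2.1, -0.3, -0.9]
width: 9.1
t 14.9833 theta 60.514610851057725 r 209.86504793943263 lat -1.6733769471232798 F [-2.06 -0.35 -0.91] w 9.115312408436415 rpy [-174.52    0.02  101.96]
66 [0.06 0.69 0.05]
top 1 566 angle 59.04643
top -1 343 angle 58.7832
side 1 521 angle 59.46581
side -1 159 angle 54.97338
```

```bash
python3 -m crank '[[[0,0.12,-0.02,0,0,0],[0,0,0,0,0,0],[0,0,0,0,0,0],[0,0,0,0,0,0],[0,0,0,0,0,0],[0,0,0,0,0,0]]]'; python3 -m crank '[[[0,0,0,0,0,0],[0,0,0,0,0,0],[0,0,0,0,0,0],[0,0,0,0,0,0],[0,0,0,0,0,0],[0,0,0,0,0,0],[0,0,0,0,0,0],[0,0,0,0,0,0],[0,0,0,0,0,0],[0,0,0,0,0,0],[0,0,0,0,0,0],[0,0,0,0,0,0]]]';python3 arc.py; python3 ang.py c7.png
```

```text
clock: 15.58
eef_pos: [707.9, 5.9, 253.6]
tool_rot: [-3.045, 0.0, 1.78]
force: [-2.6, -1.0, -0.0]
width: 9.6
clock: 16.58
eef_pos: [707.8, 5.9, 253.6]
tool_rot: [-3.045, 0.0, 1.78]
force: [-2.6, 0.3, -1.1]
width: 9.5
t 16.5833 theta 61.329295373872526 r 209.87992999533256 lat -1.6763054009818787 F [-2.61  0.32 -1.06] w 9.513080849518712 rpy [-174.45    0.01  101.96]
66 [0.06 0.6  0.08]
top 1 543 angle 59.42172
top -1 330 angle 59.116726
side 1 511 angle 60.314495
side -1 155 angle 56.13183
```

View pics/c7.png

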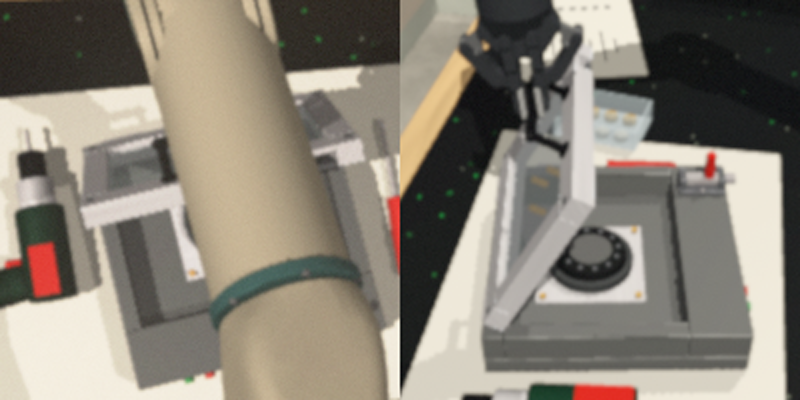

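The cover is steady at about 60°, with the bow gripped, the bolt back, the sounder in its nest, and the other things where they were. I'm handing in.

```bash
python3 -c "
from h import *
print(ctrl.finish_job())"; python3 arc.py | head -1
```

```text
the job is handed in; nothing more can be done
None
the job is handed in; nothing more can be done
```

The cover is open at about 60°, and the arm is still gripping the bow handle and holding it there. I handed the job in at about 16.7 s.

- **Tug test:** before touching the bolt, I lifted lightly by the bow. It stopped hard after about 4 mm at 26 N, so the bolt had caught it. That is more than the 15 N you gave as proof. I eased the cover back down and let go.
- **Bolt:** I drew the red knob about 16 mm to its stop, where it did not move under about 10 N of pull. The cameras showed it in the expected right-back position.
- **Raising the cover:** I gripped the bow again and the cover came up freely, at about 5 N early on. Force readings during the lift stayed around 10 N or less.
- **Last checks:** the hold was steady for 1 s, with the fingers still closed on the bar (9.5 mm reading). The sounder was in its nest. The drill and parts box showed no visible change; I did not re-measure them or the screwdriver.
- **Disagreements:** cover angle readings were 59.4°, 59.1° and 60.3° from the cameras and 61.3° from the arm. One sparse, partly hidden camera fit gave 56.1°, which I discounted. The grip width reads about 2 mm under the bar's 12 mm; the knob read about 2 mm under as well. The tool also tilted about 5° because the bar did not turn quite freely in the fingers.

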